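# Change-out: take the bayonet filter off the air sampler

### The job

Take the used filter cartridge off the air sampler: push the yellow release button fully down, turn the cartridge anticlockwise (seen from above) about a quarter turn until you feel it come against its stop, then lift it off and set it down gently, upright, in the metal tray. Do not force the button, the mount or the tray, and leave the tube rack, the bottle and the jar where they stand.

Things in the scene. Friction and masses are not known exactly. Their poses are not given: they have to be found in the camera images.
- sampler: Grey bench air sampler, a fixed box 190 (its x) x 250 (its y) x 90 mm high, yawed on the table. Origin: centre of its underside; z up. On its flat deck (z = 90) stand the black round bayonet mount (outer radius 52, axis at its x = 0, y = +45, ring top 18 mm above the deck) and the yellow button (at x = +28.5, y = -46).
- mount (a point): Point on the mount's axis at deck height, axes as the sampler's. The lugs of the cartridge come against solid stops 65 to 85 degrees anticlockwise (from above) from the locked position; the angle differs on each sampler, is not measured and must be felt. Turning takes up to 0.35 N m; at the stop 0.6 N m is plainly felt, over 1 N m is forcing.
- ring_top (a point): Centre of the mount's metal ring, 18 mm above the deck. Its two lips hold the lugs down; its two slots let them out. At the stop the lugs are centred in the slots; they rise only within about 3 degrees of it, else they catch under the lips. A sprung seal below pushes the cartridge up with about 6 N (3 mm of travel once free).
- release (a joint): Travel of the release button: 0 standing proud, 0.009 m fully down. It slides down against about 4 N of friction, has no spring and stays down where it is left. Its locking tooth blocks the cartridge from turning until it is 8 mm down.
- release_top (a point): Centre of the top of the yellow button cap, a flat disc 26 mm across that stands 16 mm above the deck when up and 7 mm when fully down; moves with the button.
- cartridge: Filter cartridge, about 160 g: white cylinder 60 mm across, 36 high, with a blue grip wing on top, 66 mm total height. Two blue lugs at the foot at its +y and -y, reaching 40 mm from the axis, 14 wide, 8 high. Origin: centre of its underside, z up, about 4 mm above the deck when locked. Locked, its axes are parallel to the sampler's (within 2 degrees).
- wing (a point): Middle of the cartridge's upright blue grip wing, on its axis 51 mm above its underside. The wing is 14 mm thick (along the cartridge's x) and 52 mm long (along its y), from 36 to 66 mm above the underside; flat sides to grip from above.
- tray: Shallow open metal tray, fixed, 170 (its x) x 150 (its y) x 22 mm high, walls and floor 3 mm thick. Origin: centre of its underside. It stands left or right of the sampler.
- rack: White rack with blue-capped sample tubes, loose, 70 x 150 mm, 92 mm high. Origin: centre of its underside. Bystander.
- bottle: White bottle with a blue band, loose, 60 mm across, 160 mm high. Origin: centre of its underside. Bystander.
- jar: Amber jar, loose, 70 mm across, 85 mm high. Origin: centre of its underside. Bystander.
Not all that is in view belongs to the job. There is more than one size of the tray; the one meant has the size given above.

How it is judged:
By the outcome, as a careful person would: the job done as asked, in the order asked, and still so for the second after the job is handed in, with the robot touching nothing.
It also fails if it takes over 72 s, if anything falls off the work surface, if the arm or the gripper's body presses on something with over 40 N, if the wrist force passes 120 N, or if a joint passes its speed limit or range.

### The arm

A 6-joint arm with a two-finger parallel gripper is mounted at the origin on the work surface. World frame = base frame: x ahead of the robot, y to its left, z up, the work surface at z = 0. Lengths are in m, angles in rad, forces in N, time in s.
With the tool pointing down it reaches from about 0.4 to 0.825 m from the base axis. Payload 7 kg.
Tool frame: the origin (TCP) lies between the finger pads; the fingertips stand 11 mm ahead of it and the grasp point (between the pads) lies 8 mm behind it; x points along the fingers, z is the direction in which the jaws open and shut, and the axes are right-handed (so a half turn about x gives the same grasp; the last joint's range is limited). The gripper opens to 88 mm and grips with 3 to 60 N. Pads are 19 mm wide; open, the fingers measure 130 mm over their backs; the gripper's body (78 mm by 193 mm) begins 47 mm behind the grasp point.
Start: joints at [1.407, 0.359, 0.012, 0, -1.224, -0.288], TCP at [0.295, 0.607, 0.238] pointing down, gripper open.
Joint ranges: [-3.07, 3.07], [-1.43, 2.12], [-1.02, 1.25], [-3.03, 1.67], [-3.05, -0], [-3.03, 3.03]. Speed limits (rad/s): [2.39, 2.39, 3.01, 3.14, 3.14, 3.14].

### API

Orientations are given as [roll, pitch, yaw] about the fixed x, y, z axes, in that order (R = Rz(yaw) Ry(pitch) Rx(roll)).
In Python, from station import arm gives the robot as it stands.
- The arm moves only by the tool jog_arm, never from a script. Its argument "motion" is a list of rows, each an object of numbers: "dx", "dy", "dz": the shift along the tool's x, y, z in m; "twist": the turn about the tool's x in degrees. In form: [{"dx": .., "dy": .., "dz": .., "twist": ..}, ...]. A call has 1 to 20 rows; each row is the pose to reach, as a shift and turn from the pose commanded when the call began, along the tool's axes at that moment; what a row does not reach only later rows make up. A row lasts 1/12 s, in which the tool goes at most 41.7 mm and 7.16 degrees, less where a joint would pass 70% of its speed; a pose out of reach is approached as far as the arm can. A call with a gripper value outside its range is refused whole. "gripper" is the finger opening in m, from 0 to 0.0876, set as the call begins (left out, the last holds). The fingers move at their own pace and stop on an object; "newtons" is the grip in N (left out, the last holds). Time passes only in rows, so rows that repeat a pose let the fingers close. It gives the time, the measured TCP pose, the force and the opening at its end, in the units of the state.
- arm.get_state(): the state, without advancing time (a new reading comes with each control period).
- arm.grab_frame(name): name is "scene" or "top" or "wrist"; returns the picture (384x512x3 uint8, red, green, blue); there is no depth.
- arm.camera_model(name): a dict with "camera_matrix" (3x3 intrinsics, pixels), "eye" and "attitude" of the camera in the world. Camera axes: x right, y down, z forward; pixel columns grow to the right and rows downward; lengths in m; the calibration is good to about 2 mm. The wrist camera is an equidistant fisheye: a pixel r from the principal point sees the ray r / f radians off the axis. A picture is of the moment at which its call begins: read the wrist's pose just before it. camera_model takes no time and is no camera call; for the wrist camera it gives the pose at the moment of the call.
- arm.job_done(): hands the job in, once; it reports no verdict.
The state is a dict: "t": time; "q": joint angles; "qd": joint speeds; "joint_efforts": joint torques, N m; "eef_pos": TCP position; "ee_rot": TCP orientation; "force": force on the tool from outside, world axes, zero at the start; "moment": the same for the moment, N m; "width": finger opening in m.
Only numpy, scipy, OpenCV 4.12 (cv2) and the standard library are available. Lean on these libraries where they do the work, as an engineer would, in place of code of your own. Each camera call takes 0.05 s, during which the arm holds its last target.

## Working session

There is one attempt and no reset: what is moved stays moved. The work goes in short steps, Python scripts to look and compute and a tool call to move; the robot and the scene stay as the last step left them, time stands still between calls to the robot, and variables do not carry over. Pictures are saved under pics/ and viewed, and the job is handed in when it is done.

Besides the shell and the picture viewer there is one more tool, called after "Call:" by a JSON object that holds its "name" and its "arguments", one argument or row to a line. jog_arm: Moves the arm, as the interface text tells. Its arguments: {"type":"object","properties":{"motion":{"type":"array"},"gripper":{"type":"number"},"newtons":{"type":"number"}},"required":["motion"]}

```bash
mkdir -p pics; ls; python3 - <<'E'
from station import arm
import cv2,json
for n in ["scene","top","wrist"]:
    m=arm.camera_model(n); print(n,m)
    cv2.imwrite(f"pics/{n}0.png",arm.grab_frame(n)[:,:,::-1])
print(arm.get_state())
E
```

```text
pics
scene {'camera_matrix': array([[353.13221551,   0.        , 260.04099826],
       [  0.        , 353.13221551, 188.21029301],
       [  0.        ,   0.        ,   1.        ]]), 'eye': array([ 1.25936911, -0.18736124,  0.80322042]), 'attitude': array([-2.28181825,  0.01743803,  1.17734522])}
top {'camera_matrix': array([[401.41452797,   0.        , 255.03742815],
       [  0.        , 401.41452797, 200.69369187],
       [  0.        ,   0.        ,   1.        ]]), 'eye': array([0.29049228, 0.10643306, 1.29129508]), 'attitude': array([-2.93906265e+00,  7.46379490e-06, -1.57146513e+00])}
wrist {'camera_matrix': array([[297.31863964,   0.        , 258.71421119],
       [  0.        , 297.31863964, 190.32107349],
       [  0.        ,   0.        ,   1.        ]]), 'eye': array([0.36927679, 0.56998696, 0.38551438]), 'attitude': array([ 2.83264299e+00, -9.16595331e-04, -2.02350015e+00])}
{'t': 0.15, 'q': array([ 1.40711342e+00,  3.59239948e-01,  1.12596476e-02, -2.97390688e-04,
       -1.22412842e+00, -2.88104771e-01]), 'qd': array([ 1.75206797e-03, -2.01172546e-03,  3.64591661e-03, -1.36773772e-03,
        9.08144266e-05, -5.99414927e-04]), 'joint_efforts': array([-9.81419362e-04, -5.83273816e+01,  2.93288630e+01,  7.00121507e+00,
        8.76832288e-03, -1.16134966e-04]), 'eef_pos': array([0.29453508, 0.60692935, 0.23681462]), 'ee_rot': array([ 0.0782239 ,  1.56945447, -1.94446133]), 'force': array([-0.26353219,  0.93352811, -0.59637934]), 'moment': array([-0.02504076, -0.01842483, -0.02980164]), 'width': 0.08785723691535822}
```

View pics/scene0.png

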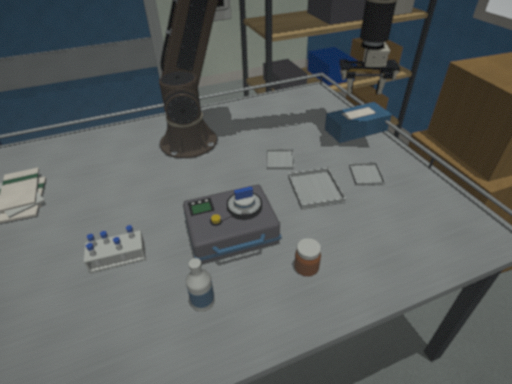

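View pics/top0.png

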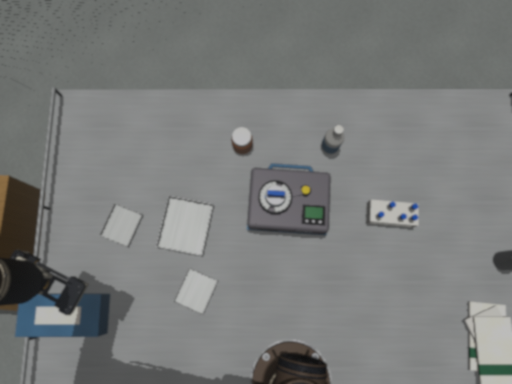

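View pics/wrist0.png

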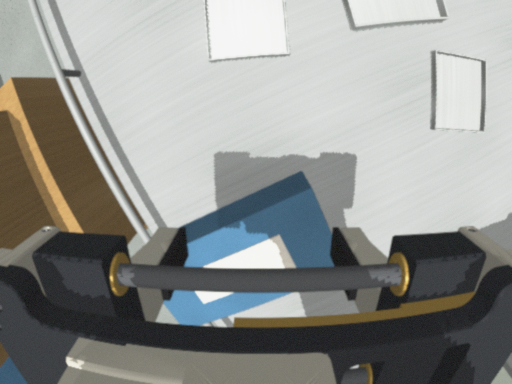

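The top view shows the sampler at about (289,200) with the cartridge at (276,196) and the yellow button at (306,190). There are three trays, at (186,226), (122,225) and (196,291). The rack is at (394,213), the bottle at (334,139) and the jar at (242,140).

```bash
cat > h.py <<'E'
import numpy as np,cv2
from scipy.spatial.transform import Rotation as Ro
from station import arm
def RR(a): return Ro.from_euler('xyz',a).as_matrix()
def proj(m,P):
    R=RR(m['attitude']); K=m['camera_matrix']
    c=(np.atleast_2d(P)-m['eye'])@R; u=c@K.T
    return u[:,:2]/u[:,2:]
def projf(m,P):
    R=RR(m['attitude']); K=m['camera_matrix']
    c=(np.atleast_2d(P)-m['eye'])@R
    th=np.arctan2(np.hypot(c[:,0],c[:,1]),c[:,2]); ph=np.arctan2(c[:,1],c[:,0])
    return np.c_[K[0,2]+K[0,0]*th*np.cos(ph),K[1,2]+K[1,1]*th*np.sin(ph)]
def ray(m,p,fish=False):
    K=m['camera_matrix']; x=(p[0]-K[0,2])/K[0,0]; y=(p[1]-K[1,2])/K[1,1]
    if fish:
        r=np.hypot(x,y); d=np.array([np.sin(r)*x/r,np.sin(r)*y/r,np.cos(r)])
    else: d=np.array([x,y,1.])
    return RR(m['attitude'])@d
def back(m,p,z,fish=False):
    d=ray(m,p,fish); e=np.array(m['eye']); return e+d*(z-e[2])/d[2]
E
python3 - <<'E'
import cv2
a=cv2.imread('pics/top0.png')
cv2.imwrite('pics/t_s.png',cv2.resize(a[150:250,235:345],None,fx=6,fy=6,interpolation=cv2.INTER_CUBIC)[:600])
cv2.imwrite('pics/t_t.png',cv2.resize(a[190:320,90:230],None,fx=4.5,fy=4.5,interpolation=cv2.INTER_CUBIC))
b=cv2.imread('pics/scene0.png')
cv2.imwrite('pics/s_s.png',cv2.resize(b[175:275,175:290],None,fx=6,fy=6,interpolation=cv2.INTER_CUBIC))
E
```

```text
(no output)
```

View pics/t_s.png

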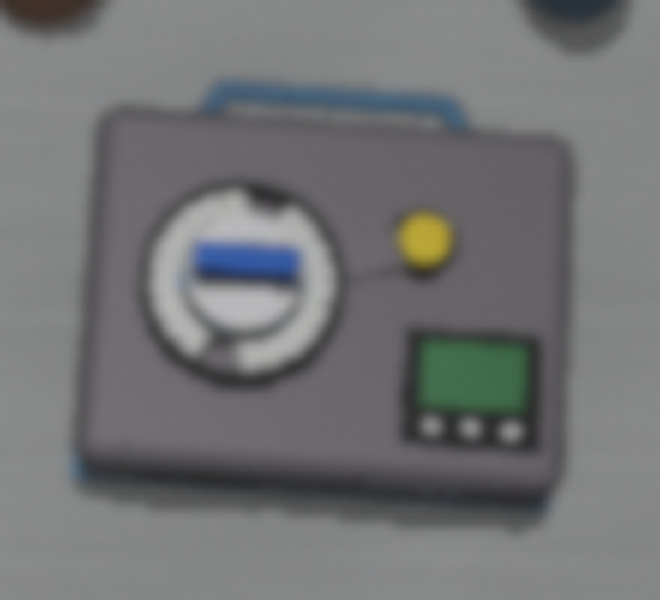

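View pics/t_t.png

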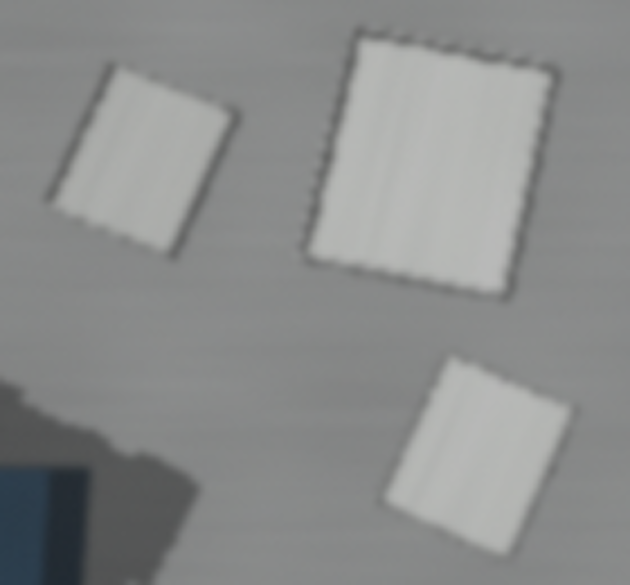

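View pics/s_s.png

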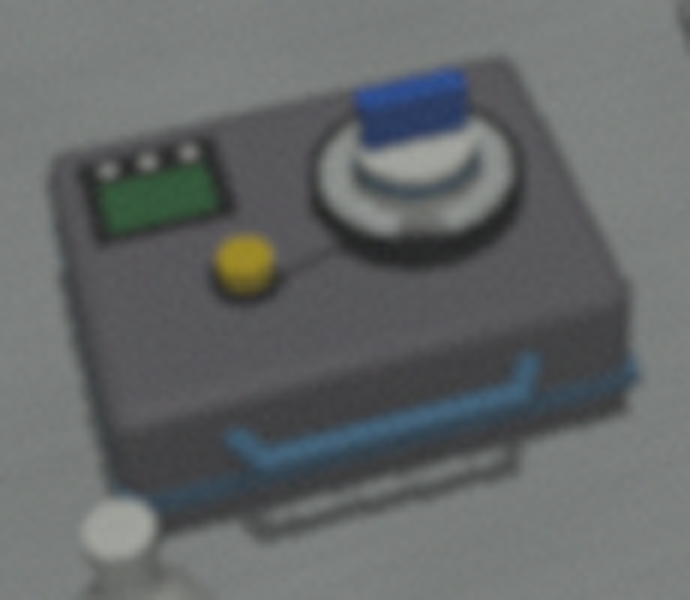

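```bash
cat > m1.py <<'E'
from h import *
m=arm.camera_model('top')
def c(p,s,o): return ((p[0]+.5)/s-.5+o[0],(p[1]+.5)/s-.5+o[1])
o=(235,150)
C={k:back(m,c(p,6,o),z) for k,p,z in [('TL',(103,108),.09),('TR',(570,142),.09),('BR',(555,490),.09),('BL',(80,457),.09),('ring',(242,283),.108),('btn',(426,240),.106),('wing',(248,258),.160)]}
for k,v in C.items(): print(k,v.round(4))
P=np.array([C[k][:2] for k in('TL','TR','BR','BL')])
print('ctr',P.mean(0)); 
d=(P[0]-P[1]+P[3]-P[2])/2; print('y len',np.linalg.norm(d),'yaw',np.degrees(np.arctan2(-d[0],d[1])))
d=(P[0]-P[3]+P[1]-P[2])/2; print('x len',np.linalg.norm(d),'yaw',np.degrees(np.arctan2(d[1],d[0])))
d=C['ring']-C['btn']; s=np.degrees(np.arctan2(d[1],d[0])-np.arctan2(91,-28.5)); print('ring-btn',np.linalg.norm(d[:2]),np.hypot(91,28.5),'yaw',s)
T=[(360,32),(556,68),(508,298),(306,262)]
T=np.array([back(m,c(p,4.5,(90,190)),.02)[:2] for p in T]); print(T,T.mean(0))
print([np.linalg.norm(T[i]-T[(i+1)%4]) for i in range(4)], [np.degrees(np.arctan2(*(T[(i+1)%4]-T[i])[::-1])) for i in range(4)])
# scene check
s=arm.camera_model('scene')
o=(175,175)
for k,p,z in [('ring',(416,180),.108),('btn',(246,254),.106)]: print('scene',k,back(s,c(p,6,o),z).round(4))
E
python3 m1.py
```

```text
TL [0.6422 0.1164 0.09  ]
TR [ 0.6238 -0.1248  0.09  ]
BR [ 0.4432 -0.1104  0.09  ]
BL [0.46   0.1278 0.09  ]
ring [0.5456 0.0463 0.108 ]
btn [ 0.5682 -0.047   0.106 ]
wing [0.5467 0.0459 0.16  ]
ctr [0.5423192  0.00227077]
y len 0.24033611611961342 yaw -4.203301857967558
x len 0.1818724660654273 yaw -4.063176232608519
ring-btn 0.09600437741568242 95.35853396524088 yaw -3.7782712533263734
[[0.56486716 0.38301539]
 [0.53836818 0.24137171]
 [0.37465713 0.2715865 ]
 [0.39982806 0.41394407]] [0.46943013 0.32747942]
[np.float64(0.14410109960306325), np.float64(0.16647594935227247), np.float64(0.14456574245570616), np.float64(0.16791213838531904)] [np.float64(-100.59651648611413), np.float64(169.543065938418), np.float64(79.97289067975255), np.float64(-10.614239748838685)]
scene ring [0.5569 0.041  0.108 ]
scene btn [ 0.57   -0.0479  0.106 ]
```

```bash
cat > st.py <<'E'
from h import *
def show(target=None,zdir=None):
    s=arm.get_state(); R=RR(s['ee_rot'])
    print('t',s['t'],'pos',s['eef_pos'].round(4),'tipz',(s['eef_pos']+R[:,0]*.011).round(4),'x',R[:,0].round(4),'zang',np.degrees(np.arctan2(R[1,2],R[0,2])).round(2),'q',s['q'].round(3),'F',s['force'].round(2),'M',s['moment'].round(3),'w',round(s['width'],4))
    if target is not None:
        print('tool shift',(R.T@(np.array(target)-s['eef_pos'])).round(4))
    return s,R
E
python3 - <<'E'
from st import *
s,R=show([.5678,-.0462,.18]); print(R.round(3))
E
```

```text
t 0.15 pos [0.2945 0.6069 0.2368] tipz [0.2945 0.6069 0.2258] x [-5.0e-04 -1.2e-03 -1.0e+00] zang -115.89 q [ 1.407  0.359  0.011 -0.    -1.224 -0.288] F [-0.26  0.93 -0.6 ] M [-0.025 -0.018 -0.03 ] w 0.0879
tool shift [0.0575 0.531  0.4682]
[[-0.     0.9   -0.437]
 [-0.001 -0.437 -0.9  ]
 [-1.     0.     0.001]]
```

Call:
{"name": "jog_arm", "arguments": {
  "motion": [
    {"dy": 0.011, "dz": 0.009, "twist": 1.4},
    {"dy": 0.027, "dz": 0.023, "twist": 3.4},
    {"dy": 0.053, "dz": 0.047, "twist": 6.8},
    {"dy": 0.085, "dz": 0.075, "twist": 10.9},
    {"dy": 0.117, "dz": 0.103, "twist": 15},
    {"dy": 0.149, "dz": 0.131, "twist": 19},
    {"dy": 0.18, "dz": 0.159, "twist": 23.1},
    {"dy": 0.212, "dz": 0.187, "twist": 27.2},
    {"dy": 0.244, "dz": 0.215, "twist": 31.3},
    {"dy": 0.276, "dz": 0.243, "twist": 35.4},
    {"dy": 0.308, "dz": 0.271, "twist": 39.4},
    {"dy": 0.34, "dz": 0.3, "twist": 43.5},
    {"dy": 0.372, "dz": 0.328, "twist": 47.6},
    {"dy": 0.403, "dz": 0.356, "twist": 51.7},
    {"dy": 0.435, "dz": 0.384, "twist": 55.8},
    {"dy": 0.467, "dz": 0.412, "twist": 59.8},
    {"dy": 0.494, "dz": 0.435, "twist": 63.2},
    {"dy": 0.515, "dz": 0.454, "twist": 66},
    {"dy": 0.526, "dz": 0.463, "twist": 67.3},
    {"dy": 0.531, "dz": 0.468, "twist": 68}
  ],
  "gripper": 0.0
}}

```text
invalid input
```

```bash
python3 - <<'E'
from st import *
s,R=show([.5678,-.0462,.119])
import pickle
m=arm.camera_model('wrist'); im=arm.grab_frame('wrist')
pickle.dump(m,open('w1.pkl','wb'))
cv2.imwrite('pics/w1.png',im[:,:,::-1])
P={'ring':[.5455,.0468,.108],'btn':[.5678,-.0462,.106]}
for k,p in P.items(): print(k,projf(m,p))
E
```

```text
t 0.15 pos [0.2945 0.6069 0.2368] tipz [0.2945 0.6069 0.2258] x [-5.0e-04 -1.2e-03 -1.0e+00] zang -115.89 q [ 1.407  0.359  0.011 -0.    -1.224 -0.288] F [-0.26  0.93 -0.6 ] M [-0.025 -0.018 -0.03 ] w 0.0879
tool shift [0.1185 0.531  0.4681]
ring [[ 517.91558275 -108.56565674]]
btn [[ 536.2156319 -113.8002283]]
```

View pics/w1.png

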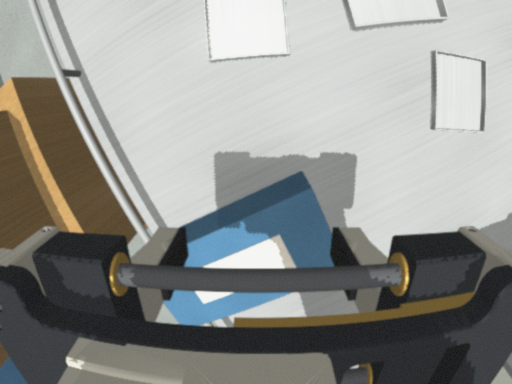

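The arm did not move because the call was refused as invalid, probably because I left out dx. I'll give all four keys from now on.

Call:
{"name": "jog_arm", "arguments": {
  "motion": [
    {"dx": 0, "dy": 0.011, "dz": 0.009, "twist": 1.4},
    {"dx": 0, "dy": 0.027, "dz": 0.023, "twist": 3.4},
    {"dx": 0, "dy": 0.053, "dz": 0.047, "twist": 6.8},
    {"dx": 0, "dy": 0.085, "dz": 0.075, "twist": 10.9},
    {"dx": 0, "dy": 0.117, "dz": 0.103, "twist": 15},
    {"dx": 0, "dy": 0.149, "dz": 0.131, "twist": 19},
    {"dx": 0, "dy": 0.18, "dz": 0.159, "twist": 23.1},
    {"dx": 0, "dy": 0.212, "dz": 0.187, "twist": 27.2},
    {"dx": 0, "dy": 0.244, "dz": 0.215, "twist": 31.3},
    {"dx": 0, "dy": 0.276, "dz": 0.243, "twist": 35.4},
    {"dx": 0, "dy": 0.308, "dz": 0.271, "twist": 39.4},
    {"dx": 0, "dy": 0.34, "dz": 0.3, "twist": 43.5},
    {"dx": 0, "dy": 0.372, "dz": 0.328, "twist": 47.6},
    {"dx": 0, "dy": 0.403, "dz": 0.356, "twist": 51.7},
    {"dx": 0, "dy": 0.435, "dz": 0.384, "twist": 55.8},
    {"dx": 0, "dy": 0.467, "dz": 0.412, "twist": 59.8},
    {"dx": 0, "dy": 0.494, "dz": 0.435, "twist": 63.2},
    {"dx": 0, "dy": 0.515, "dz": 0.454, "twist": 66},
    {"dx": 0, "dy": 0.526, "dz": 0.463, "twist": 67.3},
    {"dx": 0, "dy": 0.531, "dz": 0.468, "twist": 68}
  ],
  "gripper": 0.0
}}

```text
t: 1.87
eef_pos: [0.5682, -0.0483, 0.2371]
ee_rot: [0.443, 1.57, -2.771]
force: [-0.7, 1.0, 0.6]
width: 0.0004
```

```bash
cat > w.py <<'E'
from st import *
import pickle,sys
s,R=show([.5678,-.0462,.119])
n=sys.argv[1]
m=arm.camera_model('wrist'); im=arm.grab_frame('wrist')
pickle.dump(m,open(n+'.pkl','wb'))
cv2.imwrite(f'pics/{n}.png',im[:,:,::-1])
P={'ring':[.5455,.0468,.108],'btn':[.5678,-.0462,.106],'wingtop':[.5455,.0468,.160]}
for k,p in P.items(): print(k,projf(m,p))
E
python3 w.py w2
```

```text
t 1.8667 pos [ 0.5682 -0.0483  0.2371] tipz [ 0.5682 -0.0483  0.2261] x [-8.e-04 -3.e-04 -1.e+00] zang 175.83 q [ 0.258  0.188 -0.224  0.    -1.16  -0.331] F [-0.67  0.98  0.65] M [ 0.114 -0.076 -0.026] w 0.0004
tool shift [ 0.1181 -0.0022  0.0004]
ring [[285.9021477  266.65353371]]
btn [[259.54298715 186.79138425]]
wingtop [[290.18122407 295.47030816]]
```

View pics/w2.png

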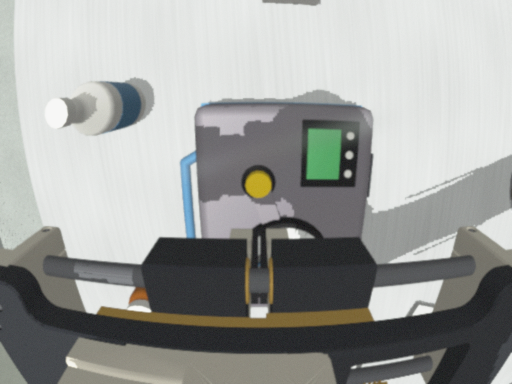

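```bash
python3 - <<'E'
from st import *
import pickle
m=pickle.load(open('w2.pkl','rb'))
a=cv2.imread('pics/w2.png')
cv2.imwrite('pics/w2c.png',cv2.resize(a[90:250,180:390],None,fx=3.5,fy=3.5,interpolation=cv2.INTER_CUBIC))
hsv=cv2.cvtColor(a[155:215,230:290],cv2.COLOR_BGR2HSV)
k=cv2.inRange(hsv,(20,120,100),(35,255,255)); M=cv2.moments(k,True); p=(M['m10']/M['m00']+230,M['m01']/M['m00']+155); print(p,M['m00'])
print(back(m,p,.106,True))
E
```

```text
(257.9827882960413, 184.06368330464716) 581.0
[ 0.56912466 -0.04910767  0.106     ]
```

View pics/w2c.png

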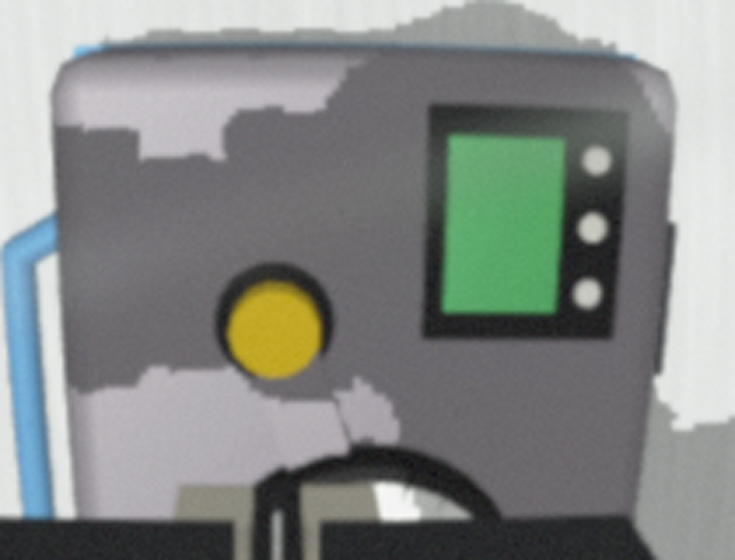

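The button is at pixel (258,184), which gives (0.569,-0.049). That agrees with the top view and lies right under the closed fingertips. I'll go down.

Call:
{"name": "jog_arm", "arguments": {
  "motion": [
    {"dx": 0.02, "dy": 0, "dz": 0, "twist": 0},
    {"dx": 0.05, "dy": 0, "dz": 0, "twist": 0},
    {"dx": 0.08, "dy": 0, "dz": 0, "twist": 0},
    {"dx": 0.1, "dy": 0, "dz": 0, "twist": 0},
    {"dx": 0.112, "dy": 0, "dz": 0, "twist": 0},
    {"dx": 0.114, "dy": 0, "dz": 0, "twist": 0},
    {"dx": 0.114, "dy": 0, "dz": 0, "twist": 0},
    {"dx": 0.114, "dy": 0, "dz": 0, "twist": 0}
  ]
}}

```text
t: 2.58
eef_pos: [0.5685, -0.045, 0.1246]
ee_rot: [-3.038, 1.57, 0.037]
force: [-0.3, 0.3, 0.2]
width: 0.0001
```

```bash
python3 w.py w3
```

```text
t 2.5833 pos [ 0.5685 -0.045   0.1246] tipz [ 0.5685 -0.045   0.1136] x [ 0.0012  0.     -1.    ] zang 176.18 q [ 0.264  0.287 -0.373  0.    -0.91  -0.331] F [-0.33  0.3   0.18] M [ 0.067 -0.074  0.036] w 0.0001
tool shift [0.0056 0.0012 0.0007]
ring [[296.49180771 338.39688816]]
btn [[260.11231377 234.48667465]]
wingtop [[303.73697986 392.03151686]]
```

View pics/w3.png

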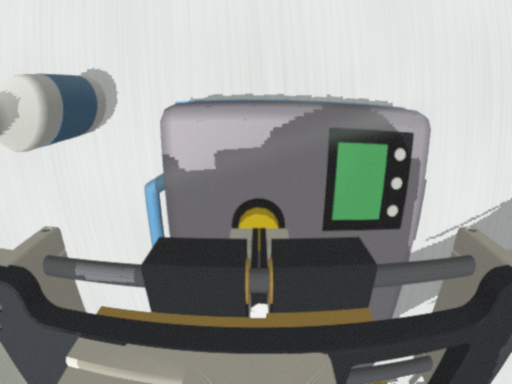

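The fingers line up with the button at (259,215). The tool sits about 3 mm too far to +y, so I'll correct that and then press slowly.

Call:
{"name": "jog_arm", "arguments": {
  "motion": [
    {"dx": 0.0, "dy": 0.003, "dz": 0, "twist": 0},
    {"dx": 0.003, "dy": 0.003, "dz": 0, "twist": 0},
    {"dx": 0.006, "dy": 0.003, "dz": 0, "twist": 0},
    {"dx": 0.008, "dy": 0.003, "dz": 0, "twist": 0},
    {"dx": 0.009, "dy": 0.003, "dz": 0, "twist": 0},
    {"dx": 0.01, "dy": 0.003, "dz": 0, "twist": 0},
    {"dx": 0.011, "dy": 0.003, "dz": 0, "twist": 0},
    {"dx": 0.012, "dy": 0.003, "dz": 0, "twist": 0},
    {"dx": 0.012, "dy": 0.003, "dz": 0, "twist": 0}
  ]
}}

```text
t: 3.38
eef_pos: [0.5681, -0.0486, 0.1115]
ee_rot: [3.108, 1.57, -0.102]
force: [0.8, -1.0, 1.3]
width: 0.0004
```

```bash
python3 w.py w4
```

```text
t 3.3833 pos [ 0.5681 -0.0486  0.1115] tipz [ 0.5681 -0.0486  0.1005] x [ 4.e-04 -0.e+00 -1.e+00] zang 176.12 q [ 0.258  0.302 -0.387  0.    -0.882 -0.326] F [ 0.81 -1.03  1.25] M [-0.133 -0.485  0.018] w 0.0004
tool shift [-0.0075 -0.0024  0.0005]
ring [[297.69446319 353.50777222]]
btn [[259.86757492 249.77690347]]
wingtop [[305.18495965 410.6893226 ]]
```

Call:
{"name": "jog_arm", "arguments": {
  "motion": [
    {"dx": 0.001, "dy": 0, "dz": 0, "twist": 0},
    {"dx": 0.002, "dy": 0, "dz": 0, "twist": 0},
    {"dx": 0.0025, "dy": 0, "dz": 0, "twist": 0},
    {"dx": 0.003, "dy": 0, "dz": 0, "twist": 0},
    {"dx": 0.003, "dy": 0, "dz": 0, "twist": 0}
  ]
}}

```text
t: 3.85
eef_pos: [0.5681, -0.0487, 0.1085]
ee_rot: [3.024, 1.57, -0.186]
force: [3.0, -1.1, 2.6]
width: 0.0003
```

```bash
python3 w.py w5
```

```text
t 3.85 pos [ 0.5681 -0.0487  0.1085] tipz [ 0.5681 -0.0487  0.0975] x [ 3.e-04 -1.e-04 -1.e+00] zang 176.12 q [ 0.258  0.305 -0.39   0.    -0.875 -0.326] F [ 2.98 -1.12  2.63] M [-0.387 -0.71  -0.022] w 0.0003
tool shift [-0.0105 -0.0024  0.0005]
ring [[298.06084487 356.35720622]]
btn [[259.84806317 252.23559458]]
wingtop [[305.63814105 414.42765202]]
```

View pics/w5.png

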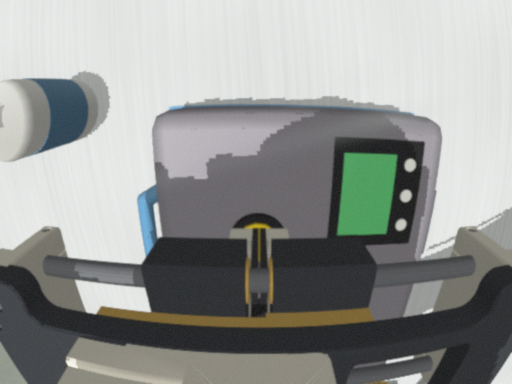

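Call:
{"name": "jog_arm", "arguments": {
  "motion": [
    {"dx": 0.0005, "dy": 0, "dz": 0, "twist": 0},
    {"dx": 0.001, "dy": 0, "dz": 0, "twist": 0},
    {"dx": 0.001, "dy": 0, "dz": 0, "twist": 0}
  ]
}}

```text
t: 4.15
eef_pos: [0.5681, -0.0486, 0.1083]
ee_rot: [2.938, 1.57, -0.271]
force: [-0.5, -1.0, 8.8]
width: 0.0005
```

```bash
python3 -c "
from st import *
show()"
```

```text
t 4.15 pos [ 0.5681 -0.0486  0.1083] tipz [ 0.5682 -0.0486  0.0973] x [ 6.e-04 -2.e-04 -1.e+00] zang 176.14 q [ 0.258  0.306 -0.391  0.    -0.874 -0.326] F [-0.54 -0.99  8.79] M [-0.223  0.215  0.009] w 0.0005
```

Call:
{"name": "jog_arm", "arguments": {
  "motion": [
    {"dx": 0.0007, "dy": 0, "dz": 0, "twist": 0},
    {"dx": 0.0007, "dy": 0, "dz": 0, "twist": 0}
  ]
}}

```text
t: 4.32
eef_pos: [0.5682, -0.0486, 0.1082]
ee_rot: [2.97, 1.57, -0.239]
force: [-1.9, 0.0, 14.2]
width: 0.0006
```

Call:
{"name": "jog_arm", "arguments": {
  "motion": [
    {"dx": -0.005, "dy": 0, "dz": 0, "twist": 0},
    {"dx": -0.03, "dy": 0, "dz": 0, "twist": 0},
    {"dx": -0.07, "dy": 0, "dz": 0, "twist": 0},
    {"dx": -0.11, "dy": 0, "dz": 0, "twist": 0},
    {"dx": -0.13, "dy": 0.02, "dz": 0, "twist": 0},
    {"dx": -0.13, "dy": 0.03, "dz": 0, "twist": 0},
    {"dx": -0.13, "dy": 0.03, "dz": 0, "twist": 0}
  ],
  "gripper": 0.0876
}}

```text
t: 4.9
eef_pos: [0.5656, -0.0795, 0.2378]
ee_rot: [-2.494, 1.569, 0.578]
force: [-0.6, -0.2, -1.0]
width: 0.0412
```

```bash
python3 w.py w6
```

```text
t 4.9 pos [ 0.5656 -0.0795  0.2378] tipz [ 0.5656 -0.0795  0.2268] x [ 1.4e-03  9.0e-04 -1.0e+00] zang 176.04 q [ 2.020e-01  1.880e-01 -2.220e-01 -1.000e-03 -1.159e+00 -2.710e-01] F [-0.61 -0.15 -1.  ] M [ 0.132 -0.007 -0.041] w 0.0412
tool shift [ 0.1188 -0.0333  0.0003]
ring [[284.21890239 288.75693004]]
btn [[259.3381086  215.67722081]]
wingtop [[287.76265917 318.76167394]]
```

View pics/w6.png

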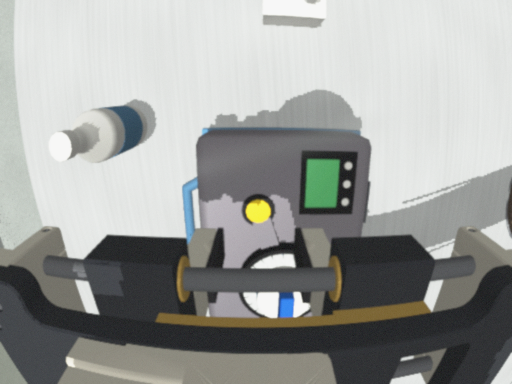

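```bash
python3 -c "
from st import *
show([.546,.105,.238])"
```

```text
t 4.95 pos [ 0.565  -0.079   0.2364] tipz [ 0.565  -0.0789  0.2254] x [-9.e-04  8.e-04 -1.e+00] zang 176.02 q [ 2.030e-01  1.890e-01 -2.240e-01 -1.000e-03 -1.159e+00 -2.720e-01] F [ 0.94  0.84 -1.56] M [ 0.146 -0.058  0.001] w 0.0454
tool shift [-0.0014 -0.1822  0.0318]
```

Call:
{"name": "jog_arm", "arguments": {
  "motion": [
    {"dx": 0, "dy": -0.02, "dz": 0.004, "twist": 0},
    {"dx": 0, "dy": -0.06, "dz": 0.01, "twist": 0},
    {"dx": 0, "dy": -0.1, "dz": 0.017, "twist": 0},
    {"dx": 0, "dy": -0.14, "dz": 0.024, "twist": 0},
    {"dx": 0, "dy": -0.17, "dz": 0.03, "twist": 0},
    {"dx": 0, "dy": -0.182, "dz": 0.032, "twist": 0},
    {"dx": 0, "dy": -0.182, "dz": 0.032, "twist": 0},
    {"dx": 0, "dy": -0.182, "dz": 0.032, "twist": 0}
  ]
}}

```text
t: 5.62
eef_pos: [0.5454, 0.1058, 0.2355]
ee_rot: [0.474, 1.568, -2.733]
force: [0.2, 0.2, -0.1]
width: 0.0876
```

```bash
python3 w.py w7; python3 -c "
import cv2
a=cv2.imread('pics/w7.png')
cv2.imwrite('pics/w7c.png',cv2.resize(a[70:270,170:370],None,fx=3,fy=3,interpolation=cv2.INTER_CUBIC))"
```

```text
t 5.6167 pos [0.5454 0.1058 0.2355] tipz [0.5454 0.1058 0.2245] x [-0.0025 -0.0011 -1.    ] zang 176.22 q [ 0.544  0.166 -0.255 -0.    -1.152 -0.61 ] F [ 0.18  0.2  -0.14] M [ 0.068 -0.059 -0.015] w 0.0876
tool shift [ 0.1166  0.1501 -0.0326]
ring [[254.37025881 125.13707005]]
btn [[223.39539502  29.49754716]]
wingtop [[253.46490167 131.28454372]]
```

View pics/w7c.png

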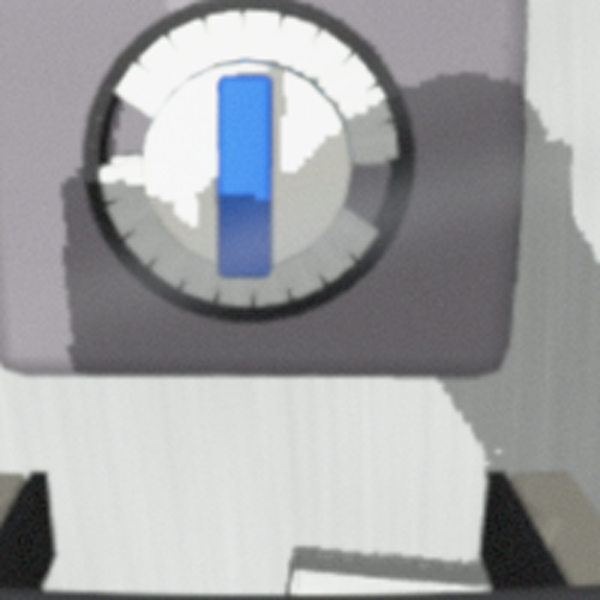

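```bash
python3 - <<'E'
from st import *
import pickle
m=pickle.load(open('w7.pkl','rb'))
f=lambda u,v:((u+.5)/3-.5+170,(v+.5)/3-.5+70)
print('ring',back(m,f(248.5,158.5),.108,True))
W=np.array([back(m,f(*p),.160,True) for p in [(219,75),(271,75),(270,276),(219,276)]])
print(W.round(4),W.mean(0)); d=W[0]+W[1]-W[2]-W[3]; print(np.linalg.norm(d)/2,np.degrees(np.arctan2(d[0],-d[1])), np.linalg.norm(W[0]-W[1]))
show([.546,.046,.145])
E
```

```text
ring [0.54705466 0.04421631 0.108     ]
[[0.5516 0.0185 0.16  ]
 [0.5387 0.0195 0.16  ]
 [0.5424 0.0706 0.16  ]
 [0.5555 0.0697 0.16  ]] [0.54704728 0.04458565 0.16      ]
0.05131420851077928 -4.2133023207577525 0.012866597464451434
t 5.6667 pos [0.5456 0.105  0.2357] tipz [0.5456 0.105  0.2247] x [-0.0021 -0.001  -1.    ] zang 176.15 q [ 0.542  0.166 -0.255 -0.    -1.152 -0.61 ] F [-0.99  0.3   0.27] M [ 0.085 -0.099 -0.011] w 0.0874
tool shift [ 0.0908  0.0588 -0.0045]
```

Call:
{"name": "jog_arm", "arguments": {
  "motion": [
    {"dx": 0, "dy": 0.02, "dz": -0.003, "twist": 0.3},
    {"dx": 0, "dy": 0.045, "dz": -0.005, "twist": 0.3},
    {"dx": 0.01, "dy": 0.06, "dz": -0.005, "twist": 0.3},
    {"dx": 0.04, "dy": 0.06, "dz": -0.005, "twist": 0.3},
    {"dx": 0.065, "dy": 0.06, "dz": -0.005, "twist": 0.3},
    {"dx": 0.083, "dy": 0.06, "dz": -0.005, "twist": 0.3},
    {"dx": 0.09, "dy": 0.06, "dz": -0.005, "twist": 0.3},
    {"dx": 0.09, "dy": 0.06, "dz": -0.005, "twist": 0.3},
    {"dx": 0.09, "dy": 0.06, "dz": -0.005, "twist": 0.3}
  ]
}}

```text
t: 6.42
eef_pos: [0.5475, 0.0443, 0.1472]
ee_rot: [1.279, 1.57, -1.936]
force: [-0.0, 0.4, 0.5]
width: 0.0877
```

```bash
python3 -c "
from st import *
show([.5465,.045,.145])"
```

```text
t 6.4167 pos [0.5475 0.0443 0.1472] tipz [0.5475 0.0443 0.1362] x [-2.e-04 -5.e-04 -1.e+00] zang 175.77 q [ 0.438  0.232 -0.391  0.    -0.949 -0.512] F [-0.03  0.36  0.51] M [ 0.133 -0.111 -0.024] w 0.0877
tool shift [ 0.0022 -0.0006  0.001 ]
```

Call:
{"name": "jog_arm", "arguments": {
  "motion": [
    {"dx": 0.0015, "dy": 0, "dz": 0.0005, "twist": 0},
    {"dx": 0.0015, "dy": 0, "dz": 0.0005, "twist": 0},
    {"dx": 0.0015, "dy": 0, "dz": 0.0005, "twist": 0},
    {"dx": 0.0015, "dy": 0, "dz": 0.0005, "twist": 0},
    {"dx": 0.0015, "dy": 0, "dz": 0.0005, "twist": 0},
    {"dx": 0.0015, "dy": 0, "dz": 0.0005, "twist": 0},
    {"dx": 0.0015, "dy": 0, "dz": 0.0005, "twist": 0},
    {"dx": 0.0015, "dy": 0, "dz": 0.0005, "twist": 0}
  ],
  "gripper": 0.0,
  "newtons": 10
}}

```text
t: 7.08
eef_pos: [0.5467, 0.0451, 0.1454]
ee_rot: [-2.674, 1.571, 0.395]
force: [0.3, 0.7, -0.8]
width: 0.0401
```

```bash
python3 -c "
from st import *
show([.5465,.045,.145])"
```

```text
t 7.0833 pos [0.5467 0.0451 0.1454] tipz [0.5467 0.0451 0.1344] x [ 1.e-04  0.e+00 -1.e+00] zang 175.82 q [ 0.439  0.232 -0.394  0.    -0.944 -0.512] F [ 0.33  0.7  -0.79] M [ 0.078 -0.027 -0.079] w 0.0401
tool shift [0.0004 0.0001 0.0002]
```

Still closing.

Call:
{"name": "jog_arm", "arguments": {
  "motion": [
    {"dx": 0, "dy": 0, "dz": 0, "twist": 0},
    {"dx": 0, "dy": 0, "dz": 0, "twist": 0},
    {"dx": 0, "dy": 0, "dz": 0, "twist": 0},
    {"dx": 0, "dy": 0, "dz": 0, "twist": 0},
    {"dx": 0, "dy": 0, "dz": 0, "twist": 0},
    {"dx": 0, "dy": 0, "dz": 0, "twist": 0}
  ]
}}

```text
t: 7.58
eef_pos: [0.5469, 0.0451, 0.1454]
ee_rot: [-3.034, 1.57, 0.034]
force: [0.1, 0.7, -1.1]
width: 0.0141
```

```bash
python3 -c "
from st import *
show([.5465,.045,.145])"
```

```text
t 7.5833 pos [0.5469 0.0451 0.1454] tipz [0.5469 0.0451 0.1344] x [ 3.e-04  0.e+00 -1.e+00] zang 175.82 q [ 0.439  0.232 -0.394  0.    -0.944 -0.512] F [ 0.1   0.68 -1.05] M [-0.032 -0.49  -0.029] w 0.0141
tool shift [0.0004 0.0001 0.0004]
```

Call:
{"name": "jog_arm", "arguments": {
  "motion": [
    {"dx": 0, "dy": 0, "dz": 0, "twist": 0},
    {"dx": 0, "dy": 0, "dz": 0, "twist": 0},
    {"dx": 0, "dy": 0, "dz": 0, "twist": -1},
    {"dx": 0, "dy": 0, "dz": 0, "twist": -3},
    {"dx": 0, "dy": 0, "dz": 0, "twist": -5},
    {"dx": 0, "dy": 0, "dz": 0, "twist": -7},
    {"dx": 0, "dy": 0, "dz": 0, "twist": -9},
    {"dx": 0, "dy": 0, "dz": 0, "twist": -10}
  ],
  "newtons": 50
}}

```text
t: 8.25
eef_pos: [0.5466, 0.0451, 0.1454]
ee_rot: [-1.132, 1.571, 2.113]
force: [0.3, 0.0, 0.7]
width: 0.0138
```

```bash
python3 -c "
from st import *
show([.5465,.045,.145])"
```

```text
t 8.25 pos [0.5466 0.0451 0.1454] tipz [0.5466 0.0451 0.1344] x [-1.e-04  2.e-04 -1.e+00] zang -174.05 q [ 0.439  0.232 -0.394 -0.    -0.944 -0.336] F [0.26 0.   0.72] M [ 0.169 -0.13  -0.172] w 0.0138
tool shift [0.0004 0.0001 0.0001]
```

Call:
{"name": "jog_arm", "arguments": {
  "motion": [
    {"dx": 0, "dy": 0, "dz": 0, "twist": -3},
    {"dx": 0, "dy": 0, "dz": 0, "twist": -7},
    {"dx": 0, "dy": 0, "dz": 0, "twist": -11},
    {"dx": 0, "dy": 0, "dz": 0, "twist": -15},
    {"dx": 0, "dy": 0, "dz": 0, "twist": -19},
    {"dx": 0, "dy": 0, "dz": 0, "twist": -23},
    {"dx": 0, "dy": 0, "dz": 0, "twist": -27},
    {"dx": 0, "dy": 0, "dz": 0, "twist": -31},
    {"dx": 0, "dy": 0, "dz": 0, "twist": -35},
    {"dx": 0, "dy": 0, "dz": 0, "twist": -39},
    {"dx": 0, "dy": 0, "dz": 0, "twist": -43},
    {"dx": 0, "dy": 0, "dz": 0, "twist": -46},
    {"dx": 0, "dy": 0, "dz": 0, "twist": -48},
    {"dx": 0, "dy": 0, "dz": 0, "twist": -50}
  ]
}}

```text
t: 9.42
eef_pos: [0.5465, 0.0451, 0.1453]
ee_rot: [-1.105, 1.57, 3.013]
force: [-0.6, 0.6, 0.5]
width: 0.0137
```

```bash
python3 w.py w8
```

```text
t 9.4167 pos [0.5465 0.0451 0.1453] tipz [0.5465 0.0451 0.1343] x [-4.e-04  0.e+00 -1.e+00] zang -124.08 q [ 0.439  0.232 -0.395 -0.    -0.945  0.537] F [-0.56  0.63  0.49] M [ 0.176  0.004 -0.127] w 0.0137
tool shift [0.0263 0.0688 0.0636]
ring [[256.68874849 226.11180956]]
btn [[355.50187919 123.91699673]]
wingtop [[256.02067447 266.76788621]]
```

View pics/w8.png

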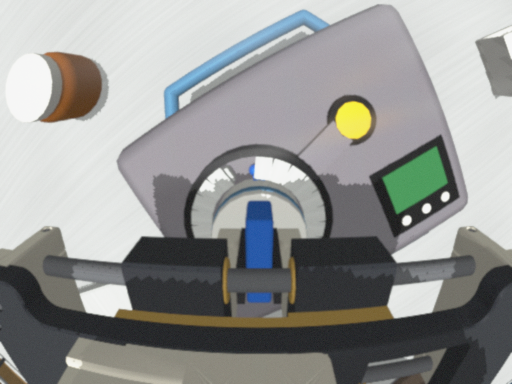

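The wing has turned 60°, and a blue lug is appearing at the slot edge near (252,172). From here I'll feel for the stop in small steps.

Call:
{"name": "jog_arm", "arguments": {
  "motion": [
    {"dx": 0, "dy": 0, "dz": 0, "twist": -1},
    {"dx": 0, "dy": 0, "dz": 0, "twist": -2},
    {"dx": 0, "dy": 0, "dz": 0, "twist": -3},
    {"dx": 0, "dy": 0, "dz": 0, "twist": -4}
  ]
}}

```text
t: 9.8
eef_pos: [0.5466, 0.045, 0.1454]
ee_rot: [-0.756, 1.571, -2.853]
force: [-1.3, 0.0, 1.4]
width: 0.014
```

```bash
python3 -c "
from st import *
show()"
```

```text
t 9.8 pos [0.5466 0.045  0.1454] tipz [0.5466 0.045  0.1344] x [-1.e-04 -0.e+00 -1.e+00] zang -120.11 q [ 0.439  0.232 -0.395 -0.    -0.944  0.606] F [-1.31  0.04  1.42] M [ 0.076  0.183 -0.099] w 0.014
```

Call:
{"name": "jog_arm", "arguments": {
  "motion": [
    {"dx": 0, "dy": 0, "dz": 0, "twist": -1},
    {"dx": 0, "dy": 0, "dz": 0, "twist": -2},
    {"dx": 0, "dy": 0, "dz": 0, "twist": -2}
  ]
}}

```text
t: 10.05
eef_pos: [0.5467, 0.045, 0.1454]
ee_rot: [0.283, 1.571, -1.779]
force: [-0.1, -0.6, 1.9]
width: 0.0135
```

```bash
python3 -c "
from st import *
show()"
```

```text
t 10.05 pos [0.5467 0.045  0.1454] tipz [0.5467 0.045  0.1344] x [-0.e+00 -1.e-04 -1.e+00] zang -118.1 q [ 0.439  0.232 -0.394  0.    -0.944  0.641] F [-0.08 -0.55  1.91] M [ 0.018  0.304 -0.063] w 0.0135
```

Call:
{"name": "jog_arm", "arguments": {
  "motion": [
    {"dx": 0, "dy": 0, "dz": 0, "twist": -1},
    {"dx": 0, "dy": 0, "dz": 0, "twist": -2},
    {"dx": 0, "dy": 0, "dz": 0, "twist": -2}
  ]
}}

```text
t: 10.3
eef_pos: [0.5468, 0.045, 0.1455]
ee_rot: [1.413, 1.571, -0.613]
force: [-0.5, 0.2, 2.3]
width: 0.0136
```

```bash
python3 -c "
from st import *
show()"
```

```text
t 10.3 pos [0.5468 0.045  0.1455] tipz [0.5468 0.045  0.1345] x [ 2.e-04 -1.e-04 -1.e+00] zang -116.09 q [ 0.439  0.232 -0.394  0.    -0.944  0.676] F [-0.52  0.16  2.32] M [-0.119  0.327 -0.053] w 0.0136
```

Call:
{"name": "jog_arm", "arguments": {
  "motion": [
    {"dx": 0, "dy": 0, "dz": 0, "twist": -1},
    {"dx": 0, "dy": 0, "dz": 0, "twist": -2},
    {"dx": 0, "dy": 0, "dz": 0, "twist": -2}
  ]
}}

```text
t: 10.55
eef_pos: [0.5468, 0.045, 0.1455]
ee_rot: [1.915, 1.57, -0.076]
force: [-0.5, -1.0, 3.6]
width: 0.0141
```

```bash
python3 w.py w9;python3 -c "
import cv2
a=cv2.imread('pics/w9.png')
cv2.imwrite('pics/w9c.png',cv2.resize(a[120:270,170:350],None,fx=4,fy=4,interpolation=cv2.INTER_CUBIC))"
```

```text
t 10.55 pos [0.5468 0.045  0.1455] tipz [0.5468 0.045  0.1345] x [ 3.e-04 -0.e+00 -1.e+00] zang -114.08 q [ 0.439  0.232 -0.394  0.    -0.944  0.711] F [-0.51 -0.98  3.57] M [-0.157  0.324  0.01 ] w 0.0141
tool shift [0.0265 0.0564 0.0747]
ring [[256.23870915 226.07064342]]
btn [[369.60600206 142.96124938]]
wingtop [[255.43968779 266.62115111]]
```

View pics/w9c.png

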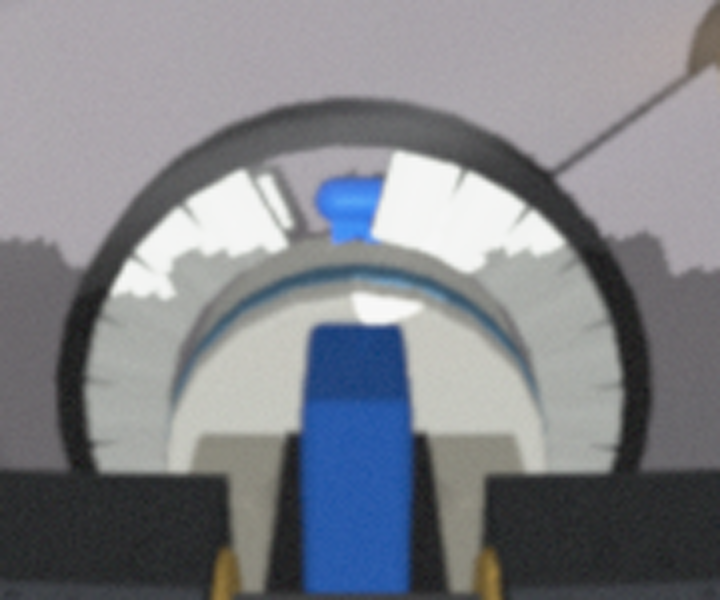

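The slot spans x of about 270 to 385 in the crop. The lug spans about 318 to 395 and is still partly under the lip, so roughly 6° remain to the stop.

Call:
{"name": "jog_arm", "arguments": {
  "motion": [
    {"dx": 0, "dy": 0, "dz": 0, "twist": -1},
    {"dx": 0, "dy": 0, "dz": 0, "twist": -2},
    {"dx": 0, "dy": 0, "dz": 0, "twist": -3},
    {"dx": 0, "dy": 0, "dz": 0, "twist": -3}
  ]
}}

```text
t: 10.93
eef_pos: [0.5469, 0.0451, 0.1455]
ee_rot: [2.168, 1.57, 0.229]
force: [-1.0, -0.5, 3.4]
width: 0.0135
```

```bash
python3 -c "
from st import *
show()"
```

```text
t 10.9333 pos [0.5469 0.0451 0.1455] tipz [0.5469 0.0451 0.1345] x [ 3.e-04  1.e-04 -1.e+00] zang -111.09 q [ 0.439  0.232 -0.394  0.    -0.944  0.763] F [-1.03 -0.52  3.37] M [-0.087  0.141 -0.033] w 0.0135
```

Call:
{"name": "jog_arm", "arguments": {
  "motion": [
    {"dx": 0, "dy": 0, "dz": 0, "twist": -1},
    {"dx": 0, "dy": 0, "dz": 0, "twist": -1}
  ]
}}

```text
t: 11.1
eef_pos: [0.5468, 0.0451, 0.1454]
ee_rot: [2.222, 1.571, 0.3]
force: [-0.2, -0.6, 3.1]
width: 0.0136
```

```bash
python3 -c "
from st import *
show()"
```

```text
t 11.1 pos [0.5468 0.0451 0.1454] tipz [0.5468 0.0451 0.1344] x [ 3.e-04  1.e-04 -1.e+00] zang -110.1 q [ 0.439  0.232 -0.394  0.    -0.944  0.78 ] F [-0.17 -0.56  3.07] M [-0.061  0.078 -0.047] w 0.0136
```

Call:
{"name": "jog_arm", "arguments": {
  "motion": [
    {"dx": 0, "dy": 0, "dz": 0, "twist": -1},
    {"dx": 0, "dy": 0, "dz": 0, "twist": -1}
  ]
}}

```text
t: 11.27
eef_pos: [0.5468, 0.0451, 0.1454]
ee_rot: [2.221, 1.571, 0.316]
force: [0.8, -0.2, 2.7]
width: 0.0137
```

```bash
python3 -c "
from st import *
show()"
```

```text
t 11.2667 pos [0.5468 0.0451 0.1454] tipz [0.5468 0.0451 0.1344] x [ 2.e-04  1.e-04 -1.e+00] zang -109.1 q [ 0.439  0.232 -0.394  0.    -0.944  0.798] F [ 0.79 -0.18  2.73] M [-0.096  0.041  0.001] w 0.0137
```

75.1° so far and no stop yet. I'll continue.

Call:
{"name": "jog_arm", "arguments": {
  "motion": [
    {"dx": 0, "dy": 0, "dz": 0, "twist": -1},
    {"dx": 0, "dy": 0, "dz": 0, "twist": -1}
  ]
}}

```text
t: 11.43
eef_pos: [0.5468, 0.0451, 0.1454]
ee_rot: [2.27, 1.571, 0.384]
force: [0.2, 0.4, 3.7]
width: 0.0137
```

```bash
python3 -c "
from st import *
show()"
```

```text
t 11.4333 pos [0.5468 0.0451 0.1454] tipz [0.5468 0.0451 0.1344] x [ 2.e-04  1.e-04 -1.e+00] zang -108.1 q [ 0.439  0.232 -0.394  0.    -0.944  0.815] F [0.21 0.44 3.7 ] M [ 0.004 -0.002 -0.005] w 0.0137
```

Call:
{"name": "jog_arm", "arguments": {
  "motion": [
    {"dx": 0, "dy": 0, "dz": 0, "twist": -1},
    {"dx": 0, "dy": 0, "dz": 0, "twist": -1}
  ]
}}

```text
t: 11.6
eef_pos: [0.5468, 0.0451, 0.1454]
ee_rot: [2.331, 1.571, 0.462]
force: [0.4, 0.6, 2.4]
width: 0.0139
```

```bash
python3 w.py w10;python3 -c "
import cv2
a=cv2.imread('pics/w10.png')
cv2.imwrite('pics/w10c.png',cv2.resize(a[120:270,170:350],None,fx=4,fy=4,interpolation=cv2.INTER_CUBIC))"
```

```text
t 11.6 pos [0.5468 0.0451 0.1454] tipz [0.5468 0.0451 0.1344] x [ 2.e-04  1.e-04 -1.e+00] zang -107.1 q [ 0.439  0.232 -0.394 -0.    -0.944  0.833] F [0.35 0.59 2.41] M [ 0.032 -0.014 -0.065] w 0.0139
tool shift [0.0264 0.0469 0.0811]
ring [[255.90732095 225.73658071]]
btn [[377.06133736 156.89274507]]
wingtop [[255.01834032 266.26848007]]
```

View pics/w10c.png

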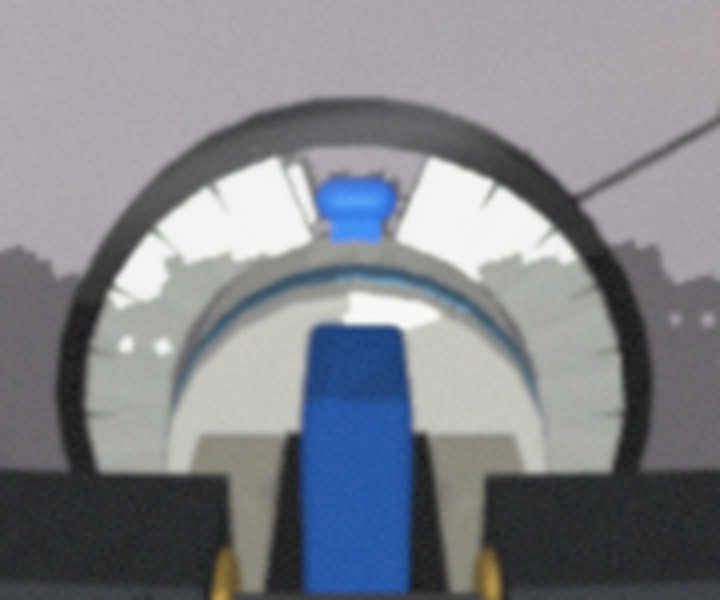

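The lug (x 316 to 397) is almost centred in the slot (about 305 to 408). I'll keep going until I feel the stop.

Call:
{"name": "jog_arm", "arguments": {
  "motion": [
    {"dx": 0, "dy": 0, "dz": 0, "twist": -0.7},
    {"dx": 0, "dy": 0, "dz": 0, "twist": -0.7}
  ]
}}

```text
t: 11.82
eef_pos: [0.5467, 0.0451, 0.1454]
ee_rot: [2.745, 1.571, 0.887]
force: [-0.5, 0.8, 3.1]
width: 0.0137
```

```bash
python3 -c "
from st import *
show()"
```

```text
t 11.8167 pos [0.5467 0.0451 0.1454] tipz [0.5467 0.0451 0.1344] x [ 2.e-04  2.e-04 -1.e+00] zang -106.44 q [ 0.439  0.232 -0.394 -0.    -0.944  0.845] F [-0.52  0.79  3.09] M [ 0.178  0.024 -0.16 ] w 0.0137
```

Call:
{"name": "jog_arm", "arguments": {
  "motion": [
    {"dx": 0, "dy": 0, "dz": 0, "twist": -0.7},
    {"dx": 0, "dy": 0, "dz": 0, "twist": -0.7}
  ]
}}

```text
t: 11.98
eef_pos: [0.5467, 0.0451, 0.1454]
ee_rot: [2.914, 1.571, 1.068]
force: [0.2, 1.5, 3.8]
width: 0.0138
```

```bash
python3 -c "
from st import *
show()"
```

```text
t 11.9833 pos [0.5467 0.0451 0.1454] tipz [0.5467 0.0451 0.1344] x [ 1.e-04  2.e-04 -1.e+00] zang -105.76 q [ 0.439  0.232 -0.394 -0.    -0.944  0.857] F [0.18 1.5  3.77] M [ 0.303 -0.004 -0.368] w 0.0138
```

Call:
{"name": "jog_arm", "arguments": {
  "motion": [
    {"dx": 0, "dy": 0, "dz": 0, "twist": -0.7},
    {"dx": 0, "dy": 0, "dz": 0, "twist": -0.7}
  ]
}}

```text
t: 12.15
eef_pos: [0.5468, 0.0451, 0.1454]
ee_rot: [2.82, 1.57, 0.986]
force: [0.2, 0.4, 3.3]
width: 0.0136
```

```bash
python3 -c "
from st import *
show()"
```

```text
t 12.15 pos [0.5468 0.0451 0.1454] tipz [0.5468 0.0451 0.1344] x [ 2.e-04  3.e-04 -1.e+00] zang -105.07 q [ 0.439  0.232 -0.394 -0.    -0.944  0.869] F [0.23 0.41 3.31] M [ 0.392 -0.105 -0.657] w 0.0136
```

The torque has risen to 0.66 N·m, so this is the stop. I'll back off slightly to take the load off, then lift slowly.

Call:
{"name": "jog_arm", "arguments": {
  "motion": [
    {"dx": 0, "dy": 0, "dz": 0, "twist": 1.2},
    {"dx": 0, "dy": 0, "dz": 0, "twist": 1.2},
    {"dx": -0.001, "dy": 0, "dz": 0, "twist": 1.2},
    {"dx": -0.002, "dy": 0, "dz": 0, "twist": 1.2},
    {"dx": -0.003, "dy": 0, "dz": 0, "twist": 1.2},
    {"dx": -0.003, "dy": 0, "dz": 0, "twist": 1.2}
  ]
}}

```text
t: 12.65
eef_pos: [0.5466, 0.0451, 0.1482]
ee_rot: [-1.222, 1.57, -3.077]
force: [0.7, 0.8, -0.2]
width: 0.0138
```

```bash
python3 w.py w11;python3 -c "
import cv2
a=cv2.imread('pics/w11.png')
cv2.imwrite('pics/w11c.png',cv2.resize(a[120:270,170:350],None,fx=4,fy=4,interpolation=cv2.INTER_CUBIC))"
```

```text
t 12.65 pos [0.5466 0.0451 0.1482] tipz [0.5466 0.0451 0.1372] x [-4.e-04 -0.e+00 -1.e+00] zang -106.28 q [ 0.439  0.229 -0.391 -0.    -0.951  0.847] F [ 0.74  0.83 -0.2 ] M [ 0.637 -0.451 -0.198] w 0.0138
tool shift [0.0292 0.046  0.0816]
ring [[255.80225889 223.75426445]]
btn [[376.20147307 157.45230023]]
wingtop [[254.91671687 263.1563835 ]]
```

View pics/w11c.png

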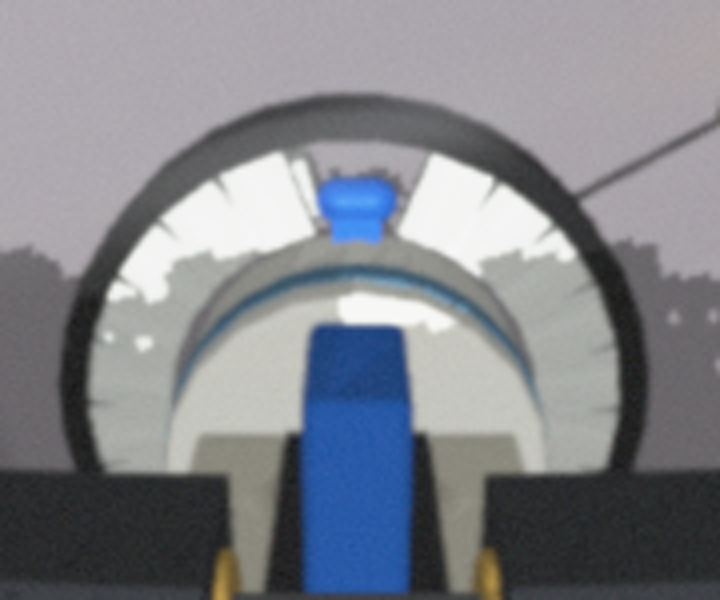

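The lug is centred in the slot and rising with the wing, and the force is low. I'll keep lifting.

Call:
{"name": "jog_arm", "arguments": {
  "motion": [
    {"dx": -0.002, "dy": 0, "dz": 0, "twist": 0},
    {"dx": -0.004, "dy": 0, "dz": 0, "twist": 0},
    {"dx": -0.007, "dy": 0, "dz": 0, "twist": 0},
    {"dx": -0.01, "dy": 0, "dz": 0, "twist": 0},
    {"dx": -0.01, "dy": 0, "dz": 0, "twist": 0}
  ]
}}

```text
t: 13.12
eef_pos: [0.5467, 0.0449, 0.1591]
ee_rot: [1.556, 1.57, -0.299]
force: [0.9, 0.5, -0.5]
width: 0.0138
```

```bash
python3 -c "
from st import *
show()"
```

```text
t 13.1167 pos [0.5467 0.0449 0.1591] tipz [0.5468 0.0449 0.1481] x [ 4.e-04 -1.e-04 -1.e+00] zang -106.28 q [ 0.439  0.218 -0.378  0.    -0.975  0.847] F [ 0.94  0.49 -0.49] M [ 0.01  -0.053 -0.007] w 0.0138
```

```bash
python3 -c "
from st import *
show([.4694,.3275,.209])"
```

```text
t 13.1167 pos [0.5467 0.0449 0.1591] tipz [0.5468 0.0449 0.1481] x [ 4.e-04 -1.e-04 -1.e+00] zang -106.28 q [ 0.439  0.218 -0.378  0.    -0.975  0.847] F [ 0.94  0.49 -0.49] M [ 0.01  -0.053 -0.007] w 0.0138
tool shift [-0.05   -0.1534 -0.2496]
```

Call:
{"name": "jog_arm", "arguments": {
  "motion": [
    {"dx": -0.01, "dy": 0, "dz": 0, "twist": 0},
    {"dx": -0.025, "dy": 0, "dz": 0, "twist": 0},
    {"dx": -0.04, "dy": -0.003, "dz": -0.005, "twist": 0},
    {"dx": -0.048, "dy": -0.012, "dz": -0.02, "twist": 0},
    {"dx": -0.05, "dy": -0.026, "dz": -0.042, "twist": 0},
    {"dx": -0.05, "dy": -0.042, "dz": -0.068, "twist": 0},
    {"dx": -0.05, "dy": -0.059, "dz": -0.096, "twist": 0},
    {"dx": -0.05, "dy": -0.077, "dz": -0.125, "twist": 0},
    {"dx": -0.05, "dy": -0.094, "dz": -0.153, "twist": 0},
    {"dx": -0.05, "dy": -0.11, "dz": -0.179, "twist": 0},
    {"dx": -0.05, "dy": -0.125, "dz": -0.203, "twist": 0},
    {"dx": -0.05, "dy": -0.137, "dz": -0.223, "twist": 0},
    {"dx": -0.05, "dy": -0.146, "dz": -0.238, "twist": 0},
    {"dx": -0.05, "dy": -0.151, "dz": -0.246, "twist": 0},
    {"dx": -0.05, "dy": -0.153, "dz": -0.25, "twist": 0},
    {"dx": -0.05, "dy": -0.153, "dz": -0.25, "twist": 0},
    {"dx": -0.05, "dy": -0.153, "dz": -0.25, "twist": 0}
  ]
}}

```text
t: 14.53
eef_pos: [0.47, 0.3273, 0.2085]
ee_rot: [-0.262, 1.57, -2.117]
force: [-0.8, -0.4, -2.1]
width: 0.0139
```

```bash
python3 w.py w12; python3 -c "
from h import *
cv2.imwrite('pics/top12.png',arm.grab_frame('top')[:,:,::-1])
import cv2
a=cv2.imread('pics/top12.png'); cv2.imwrite('pics/top12c.png',cv2.resize(a[150:280,130:350],None,fx=3.5,fy=3.5,interpolation=cv2.INTER_CUBIC))"
```

```text
t 14.5333 pos [0.47   0.3273 0.2085] tipz [0.47   0.3273 0.1975] x [-2.e-04 -3.e-04 -1.e+00] zang -106.29 q [ 0.95   0.213 -0.26   0.    -1.098  0.337] F [-0.8  -0.43 -2.1 ] M [-0.038  0.017  0.017] w 0.0139
tool shift [0.0896 0.1987 0.331 ]
ring [[496.38866787  55.05786468]]
btn [[537.49304743  32.76395507]]
wingtop [[531.46635424  52.54490072]]
```

View pics/w12.png

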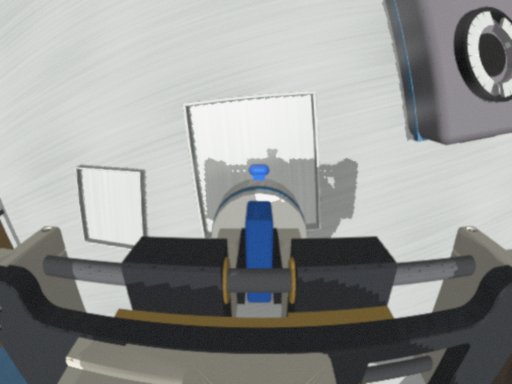

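View pics/top12c.png

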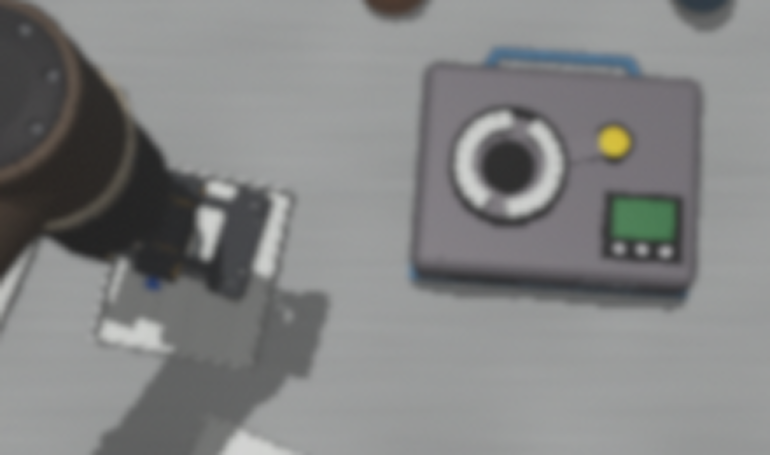

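The cartridge is in the gripper above the large tray and the mount is empty. I'll check the tray position with the wrist view.

```bash
python3 - <<'E'
from h import *
import pickle
m=pickle.load(open('w12.pkl','rb'))
P=[back(m,p,.022,True)[:2] for p in [(186,105),(315,95),(319,229)]]
print(P,(P[0]+P[2])/2,np.linalg.norm(P[0]-P[1]),np.linalg.norm(P[1]-P[2]))
E
```

```text
[array([0.56762561, 0.38389557]), array([0.53686476, 0.24122032]), array([0.37646671, 0.27481748])] [0.47204616 0.32935653] 0.14595361301280774 0.1638789259727227
```

Call:
{"name": "jog_arm", "arguments": {
  "motion": [
    {"dx": 0.01, "dy": 0, "dz": 0, "twist": 0},
    {"dx": 0.03, "dy": 0, "dz": 0, "twist": 0},
    {"dx": 0.055, "dy": 0, "dz": 0, "twist": 0},
    {"dx": 0.085, "dy": 0, "dz": 0, "twist": 0},
    {"dx": 0.11, "dy": 0, "dz": 0, "twist": 0},
    {"dx": 0.13, "dy": 0, "dz": 0, "twist": 0},
    {"dx": 0.142, "dy": 0, "dz": 0, "twist": 0},
    {"dx": 0.147, "dy": 0, "dz": 0, "twist": 0},
    {"dx": 0.148, "dy": 0, "dz": 0, "twist": 0},
    {"dx": 0.148, "dy": 0, "dz": 0, "twist": 0}
  ]
}}

```text
t: 15.47
eef_pos: [0.4702, 0.3277, 0.0604]
ee_rot: [0.535, 1.571, -1.321]
force: [1.0, 0.5, -1.4]
width: 0.0139
```

```bash
python3 w.py w13
```

```text
t 15.4667 pos [0.4702 0.3277 0.0604] tipz [0.4702 0.3277 0.0494] x [ 1.e-04 -2.e-04 -1.e+00] zang -106.3 q [ 0.95   0.369 -0.431  0.    -0.771  0.336] F [ 0.96  0.45 -1.41] M [-0.03   0.04  -0.012] w 0.0139
tool shift [-0.0585  0.1986  0.3315]
ring [[617.39585258  51.84726839]]
btn [[640.59360536  26.83406266]]
wingtop [[674.92802654  56.20277249]]
```

View pics/w13.png

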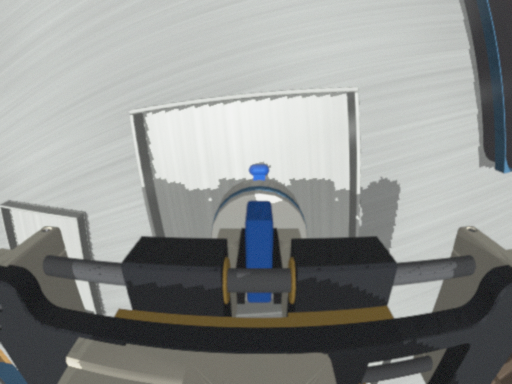

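The two tray measurements agree within about 3 mm, and the cartridge at (258,215) is well inside the tray walls. I'll lower slowly until I feel the floor.

Call:
{"name": "jog_arm", "arguments": {
  "motion": [
    {"dx": 0.001, "dy": 0, "dz": 0, "twist": 0},
    {"dx": 0.002, "dy": 0, "dz": 0, "twist": 0},
    {"dx": 0.003, "dy": 0, "dz": 0, "twist": 0},
    {"dx": 0.004, "dy": 0, "dz": 0, "twist": 0},
    {"dx": 0.004, "dy": 0, "dz": 0, "twist": 0}
  ]
}}

```text
t: 15.93
eef_pos: [0.4699, 0.3279, 0.0564]
ee_rot: [3.112, 1.571, 1.257]
force: [1.6, -0.1, -2.1]
width: 0.0134
```

Call:
{"name": "jog_arm", "arguments": {
  "motion": [
    {"dx": 0.0005, "dy": 0, "dz": 0, "twist": 0},
    {"dx": 0.001, "dy": 0, "dz": 0, "twist": 0},
    {"dx": 0.001, "dy": 0, "dz": 0, "twist": 0}
  ]
}}

```text
t: 16.18
eef_pos: [0.4699, 0.3279, 0.0553]
ee_rot: [-0.404, 1.571, -2.259]
force: [-0.1, -0.2, -2.3]
width: 0.0138
```

```bash
python3 -c "
from st import *
show()"
```

```text
t 16.1833 pos [0.4699 0.3279 0.0553] tipz [0.4699 0.3279 0.0443] x [-1.e-04 -1.e-04 -1.e+00] zang -106.29 q [ 0.951  0.376 -0.435 -0.    -0.76   0.336] F [-0.1  -0.17 -2.26] M [-0.037  0.02   0.03 ] w 0.0138
```

Call:
{"name": "jog_arm", "arguments": {
  "motion": [
    {"dx": 0.0005, "dy": 0, "dz": 0, "twist": 0},
    {"dx": 0.001, "dy": 0, "dz": 0, "twist": 0},
    {"dx": 0.001, "dy": 0, "dz": 0, "twist": 0}
  ]
}}

```text
t: 16.43
eef_pos: [0.4699, 0.3279, 0.0543]
ee_rot: [0.207, 1.571, -1.648]
force: [0.1, -0.2, -2.0]
width: 0.0139
```

Call:
{"name": "jog_arm", "arguments": {
  "motion": [
    {"dx": 0.0005, "dy": 0, "dz": 0, "twist": 0},
    {"dx": 0.0005, "dy": 0, "dz": 0, "twist": 0}
  ]
}}

```text
t: 16.6
eef_pos: [0.47, 0.328, 0.0542]
ee_rot: [2.178, 1.571, 0.323]
force: [-1.4, 0.1, 2.7]
width: 0.0135
```

The force went from -2.0 to +2.7 N as z stalled at the expected height, so the cartridge is on the floor. I'll release it.

Call:
{"name": "jog_arm", "arguments": {
  "motion": [
    {"dx": 0, "dy": 0, "dz": 0, "twist": 0},
    {"dx": 0, "dy": 0, "dz": 0, "twist": 0},
    {"dx": 0, "dy": 0, "dz": 0, "twist": 0},
    {"dx": 0, "dy": 0, "dz": 0, "twist": 0},
    {"dx": 0, "dy": 0, "dz": 0, "twist": 0},
    {"dx": 0, "dy": 0, "dz": 0, "twist": 0},
    {"dx": 0, "dy": 0, "dz": 0, "twist": 0},
    {"dx": 0, "dy": 0, "dz": 0, "twist": 0}
  ],
  "gripper": 0.05
}}

```text
t: 17.27
eef_pos: [0.47, 0.3279, 0.0538]
ee_rot: [2.339, 1.571, 0.484]
force: [-0.3, -0.4, -0.1]
width: 0.0496
```

Call:
{"name": "jog_arm", "arguments": {
  "motion": [
    {"dx": -0.005, "dy": 0, "dz": 0, "twist": 0},
    {"dx": -0.015, "dy": 0, "dz": 0, "twist": 0},
    {"dx": -0.03, "dy": 0, "dz": 0, "twist": 0},
    {"dx": -0.06, "dy": 0, "dz": 0, "twist": 0},
    {"dx": -0.1, "dy": 0, "dz": 0, "twist": 0},
    {"dx": -0.14, "dy": 0, "dz": 0, "twist": 0},
    {"dx": -0.16, "dy": -0.03, "dz": 0, "twist": 0},
    {"dx": -0.17, "dy": -0.06, "dz": 0, "twist": 0},
    {"dx": -0.17, "dy": -0.08, "dz": 0, "twist": 0},
    {"dx": -0.17, "dy": -0.08, "dz": 0, "twist": 0}
  ]
}}

```text
t: 18.1
eef_pos: [0.391, 0.3512, 0.2265]
ee_rot: [3.076, 1.567, 1.223]
force: [-1.0, 0.4, -1.0]
width: 0.0503
```

```bash
python3 w.py w14; python3 -c "
from h import *
cv2.imwrite('pics/top14.png',arm.grab_frame('top')[:,:,::-1])
cv2.imwrite('pics/scene14.png',arm.grab_frame('scene')[:,:,::-1])"
```

```text
t 18.1 pos [0.391  0.3512 0.2265] tipz [0.391  0.3512 0.2155] x [ 0.0014  0.0038 -1.    ] zang -106.19 q [ 1.105e+00  1.180e-01 -3.340e-01 -1.000e-03 -1.115e+00  1.830e-01] F [-1.01  0.43 -0.95] M [-0.105  0.06   0.015] w 0.0503
tool shift [0.1062 0.2806 0.3328]
ring [[483.04236481 -11.62711071]]
btn [[522.44585295 -23.96939504]]
wingtop [[513.22371796 -22.83457248]]
```

View pics/w14.png

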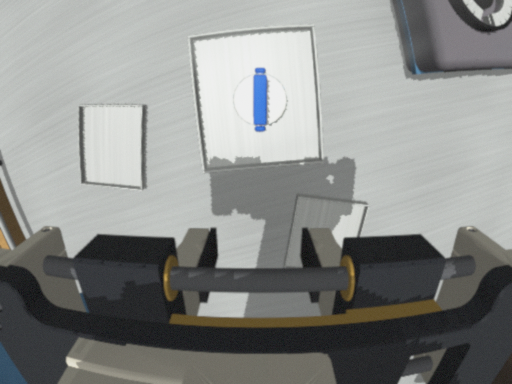

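View pics/scene14.png

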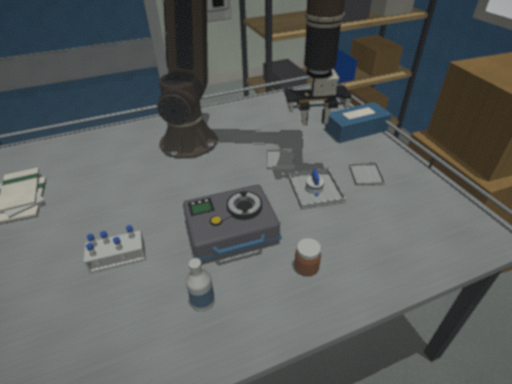

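View pics/top14.png

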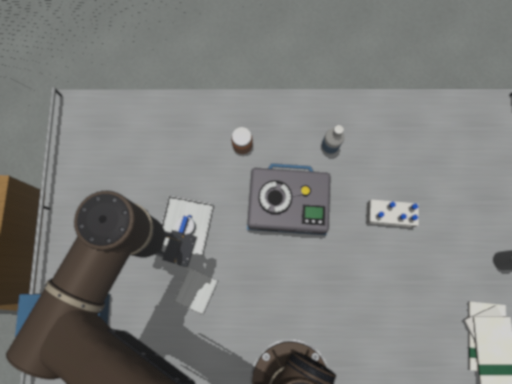

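The cartridge stands upright in the large tray, at wrist pixel (260,100). The mount is empty and the button is down. The rack, bottle and jar are at their original pixels, and the robot is clear of everything. I'm handing in the job.

```bash
python3 -c "
from station import arm
print(arm.job_done())"
```

```text
the job is handed in; nothing more can be done
None
```

The used cartridge is off the sampler and standing upright in the middle of the large (170 x 150 mm) tray. I handed the job in at about 18 s of the 72 s allowed; the hand-in gives no verdict.

- **Button:** I pressed it with the closed fingertips until it bottomed. The tip stopped at z = 0.097 m, where a fully pressed button should be, with a peak force of about 14 N.
- **Turn:** I gripped the wing and turned it anticlockwise. The stop came at about 78–79°, with the torque reaching 0.66 N·m. I backed off 1.2° and lifted the cartridge out without catching.
- **Placing:** I lowered it slowly until it touched the tray floor at about 3 N, then released it and backed the arm away.
- **Last checks:** The final pictures show the mount empty, the button still down and the robot touching nothing. The rack, bottle and jar are at the same pixels as at the start.
- **Disagreements:** The wrist and top cameras differed by 2–3 mm, so I used averaged positions, and that was close enough. One rough reading of the ring from the scene camera was about 1 cm off and was not used. The first move call was refused as invalid and moved nothing.

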